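# Push a stuck clay piece out of its plaster mould

## Robot

A 7-joint arm with a two-finger parallel gripper is mounted at the origin on the work surface. World frame = base frame: x ahead of the robot, y to its left, z up, the work surface at z = 0. Lengths are in m, angles in rad, forces in N, time in s.
With the tool pointing down it reaches from about 0.4 to 0.875 m from the base axis. Payload 6.5 kg.
Tool frame: the origin (TCP) lies midway between the tips of the shut fingers; the grasp point (between the pads) lies 19 mm behind it; z points along the fingers, y is the line along which they close (so a half turn about z gives the same grasp; the last joint's range is limited). The gripper opens to 88 mm and grips with 3 to 60 N. Pads are 18 mm wide; open, the fingers measure 123 mm over their backs; the gripper's body (75 mm by 187 mm) begins 45 mm behind the grasp point.
Start: joints at [-1.347, 0.536, -0.004, 1.538, 0.003, 1.067, -0.071], TCP at [0.186, 0.623, 0.239] pointing down, gripper open.
Joint ranges: [-2.7, 2.7], [-0.37, 2.16], [-1.27, 1.26], [0.24, 2.4], [-1.31, 4.45], [0.19, 1.91], [-2.76, 2.76]. Speed limits (rad/s): [2.39, 2.39, 3.14, 3.14, 3.14, 3.14, 3.14].

## Interface

Orientations are given as a rotation vector (axis times angle).
In Python, from plant import manip, camera gives the robot as it stands.
- The arm moves only by the tool arm_command, never from a script. Its arguments are lists of equal length, an entry for each row: "twist": the turn, a rotation vector about the tool's x, y, z in units of 6 degrees (1.0 is 6 degrees), a list of three; "linear": the shift along the tool's x, y, z in units of 40 mm (1.0 is 40 mm), a list of three; "claw": the finger opening in mm, from 0 to 88.1. A call has 1 to 12 rows; each row is the pose to reach, as a shift and turn from the pose commanded when the call began, along the tool's axes at that moment; what a row does not reach only later rows make up. A row lasts 1/12 s, in which the tool goes at most 41.7 mm and 7.16 degrees, less where a joint would pass 70% of its speed; a pose out of reach is approached as far as the arm can. A call with a gripper value outside its range is refused whole. The fingers move at their own pace and stop on an object; "squeeze" is the grip in N (left out, the last holds). Time passes only in rows, so rows that repeat a pose let the fingers close. It gives the time, the measured TCP pose, the force, the opening and the grip force at its end, in the units of the state.
- manip.state(): the state, without advancing time (a new reading comes with each control period).
- camera(name): name is "scene" or "top" or "wrist"; returns a dict with "frame" (480x640x3 uint8, blue, green, red), "mtx" (3x3 intrinsics, pixels), "eye" and "attitude" of the camera in the world. Camera axes: x right, y down, z forward; pixel columns grow to the right and rows downward; lengths in m; the calibration is good to about 2 mm. A picture is of the moment at which its call begins. There is no depth.
- manip.close_job(): hands the job in; it is judged then, once.
The state is a dict: "time": time; "q": joint angles; "joint_velocities": joint speeds; "joint_efforts": joint torques, N m; "position": TCP position; "ee_rot": TCP orientation; "contact_force": force on the tool from outside, world axes, zero at the start; "moment": the same for the moment, N m; "finger_gap": opening from 0.0 (shut) to 1.0 (fully open); "finger_force": force on a finger pad.
Only numpy, scipy, OpenCV 4.12 (cv2) and the standard library are available. Lean on these libraries where they do the work, as an engineer would, in place of code of your own. Each camera call takes 0.05 s, during which the arm holds its last target. There are 200 camera calls.

## Task

A round clay piece is stuck in the plaster mould that lies face down on its wooden stand. Take the slim-stemmed pusher from the rack, put its stem down through the hole in the mould's back and push until the piece drops onto the stand's cork below. Leave the pusher standing in the hole with its collar down on the mould, and leave the fat-stemmed tamper in the rack.

Things in the scene. Friction and masses are not known exactly. Their poses are not given: they have to be found in the camera images.
- pusher: Slim wooden pusher, upright, 120 g. Origin: centre of its collar's underside, z up. Collar 60 mm across, 8 mm thick; above it a straight flat-topped round handle 28 mm across, from 8 to 58 mm (grip there); below a stem 14 mm across, 66 mm long. Hangs by its collar in one of two 46 mm holes, 110 mm apart, of a fixed plywood rack (90 x 210 mm, top 95 mm above the table).
- tamper: Fat tamper in the rack's other hole, same wood: collar 60 mm across, a ball knob 42 mm across (top 61 mm above the origin) instead of a straight handle, stem 40 mm across and 45 mm long, too thick for the mould. Origin: centre of the collar's underside, z up. To be left alone.
- mould: White plaster mould, 116 x 140 mm (x, y), on a wooden stand open at its -x and +x sides; all fixed. Origin: on the table straight below the hole, z up. Flat back on top, 125 mm above the table, with a round hole 34 mm across in its middle, through a 15 mm wall into a pocket 52 mm across, 60 mm deep, open below at 50 mm. Cork floor of the stand 12 mm above the table.
- piece: Terracotta stub, a plain round cylinder 50 mm across, 32 mm high, 110 g, stuck in the pocket, its flat back about 16 mm below the mould's top, seen through the hole. Origin: centre of its underside, z up. A push of roughly 10 to 15 N breaks it loose, then it slides more easily and drops clear once pushed down about 45 mm, which the pusher does before its collar meets the mould.
Mind the look-alikes: they are no part of the job. What is meant by the piece is not blue, and is the larger of those in its own colour.

How it is judged:
At the end, for the whole second after the job is handed in: Clay piece on the stand below the mould: underside under 25 mm above the table, centre within 60 mm of the hole's axis. Pusher standing in the hole: within 15 mm of its axis, upright within 10 degrees, collar down on the mould's back within 5 mm. Both at rest (z of piece in the frame of mould below 0.025 m and horizontal distance between piece and mould below 0.06 m and z of pusher in the frame of mould between 0.119 and 0.13 m and horizontal distance between pusher and mould below 0.015 m and angle between pusher's own z axis and vertical below 0.17 rad and linear speed of each of pusher, piece below 0.025 m/s); the robot touches nothing.
It fails at once if the tamper is moved more than 30 mm from its place in the rack (distance of tamper from where it was at the start of the episode above 0.03 m).
It also fails if it takes over 40 s, if anything falls off the work surface, if the arm or the gripper's body presses on something with over 40 N, if the wrist force passes 120 N, or if a joint passes its speed limit or range.

## Working session

There is one attempt and no reset: what is moved stays moved. The work goes in short steps, Python scripts to look and compute and a tool call to move; the robot and the scene stay as the last step left them, time stands still between calls to the robot, and variables do not carry over. Pictures are saved under pics/ and viewed, at most 10 in all, crops included, and the job is handed in when it is done.

Besides the shell and the picture viewer there is one more tool, called as name(argument=value, ...) on one line, values as JSON. arm_command: Moves the arm, as the interface text tells. Its arguments: {"type":"object","properties":{"twist":{"type":"array","items":{"type":"array","items":{"type":"number"}}},"linear":{"type":"array","items":{"type":"array","items":{"type":"number"}}},"claw":{"type":"array","items":{"type":"number"}},"squeeze":{"type":"number"}},"required":["twist","linear","claw"]}

```bash
mkdir -p pics
cat > h.py <<'E'
import numpy as np, cv2
from plant import manip, camera
from scipy.spatial.transform import Rotation as R
def rot(a):
    a=np.array(a,float)
    return a if a.shape==(3,3) else (R.from_quat(a).as_matrix() if a.size==4 else R.from_rotvec(a).as_matrix())
def ray(c,u,v,z):
    d=rot(c["attitude"])@np.linalg.inv(c["mtx"])@np.array([u,v,1.]); e=np.array(c["eye"])
    return e+d*(z-e[2])/d[2]
E
python3 - <<'E'
from h import *
import pickle
for n in("top","scene"):
    c=camera(n); cv2.imwrite(f"pics/{n}0.png",c["frame"]); pickle.dump(c,open(n+"0.pkl","wb"))
    print(n,c["eye"],c["attitude"],c["mtx"])
print(manip.state())
E
```

```text
top [ 0.45158978 -0.0012762   0.85076064] [-2.17638014  2.22375485 -0.07575583] [[510.70020975   0.         321.62166839]
 [  0.         510.70020975 242.95680648]
 [  0.           0.           1.        ]]
scene [ 1.28905562 -0.31935855  0.69680837] [-1.89093159 -1.237051    0.67084737] [[572.57663187   0.         322.68304371]
 [  0.         572.57663187 241.83089822]
 [  0.           0.           1.        ]]
{'time': 0.1, 'q': array([-1.34724123,  0.53706362, -0.00441435,  1.53873324,  0.00259588,
        1.0672951 , -0.07116397]), 'joint_velocities': array([-0.00047916, -0.00165715,  0.00122938,  0.00077568,  0.00083959,
       -0.00218588,  0.00093225]), 'joint_efforts': array([ 2.42993032e-03, -5.72079134e+01,  9.93768610e-01, -2.52231306e+01,
       -5.61922754e-02,  1.34230495e-02,  4.29820011e-05]), 'position': array([0.1855888 , 0.62238771, 0.23796029]), 'ee_rot': array([-4.53409834e-01, -3.10860286e+00,  2.34128219e-03]), 'contact_force': array([-0.12153891,  0.19300623, -0.50288695]), 'moment': array([-0.03709755, -0.00694706, -0.01063981]), 'finger_force': 0.0, 'finger_gap': 0.9964770305841214}
```

View pics/top0.png

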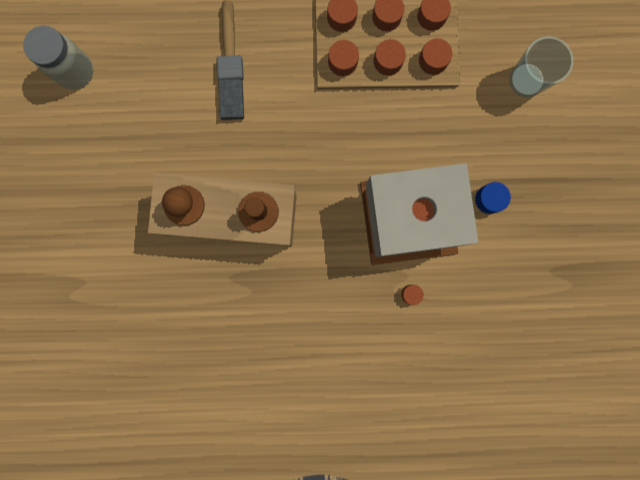

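View pics/scene0.png

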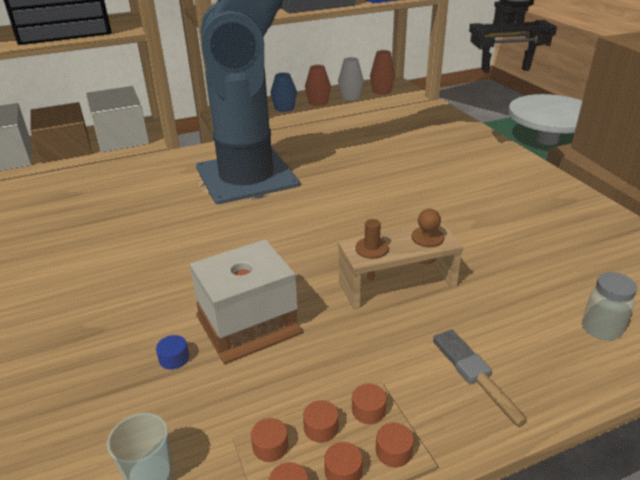

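The top view shows the rack with the tamper (ball knob) at about (183,204) and the pusher (straight handle) at about (258,210). The mould hole is at about (424,209), with the terracotta piece visible in it. The scene view confirms which tool is which.

```bash
cat > m.py <<'E'
from h import *
import pickle
c=pickle.load(open("top0.pkl","rb")); s=pickle.load(open("scene0.pkl","rb"))
def blobs(f,lo,hi,box):
    x0,y0,x1,y1=box
    m=np.zeros(f.shape[:2],np.uint8)
    m[y0:y1,x0:x1]=cv2.inRange(cv2.cvtColor(f,cv2.COLOR_BGR2HSV),lo,hi)[y0:y1,x0:x1]
    return m,[k for k in cv2.findContours(m,cv2.RETR_CCOMP,cv2.CHAIN_APPROX_NONE)[0] if cv2.contourArea(k)>60]
f=c["frame"]
m,k=blobs(f,(0,0,110),(179,60,255),(355,155,485,265))
for q in k:
    if cv2.contourArea(q)>3000: print("top corners",[ray(c,*p,.125).round(4)[:2].tolist() for p in cv2.boxPoints(cv2.minAreaRect(q))])
    e=cv2.fitEllipse(q); print("white",cv2.contourArea(q),e,ray(c,*e[0],.125).round(4))
hsv=cv2.cvtColor(f,cv2.COLOR_BGR2HSV); print("collar hsv",hsv[218,268],hsv[222,255],"rack",hsv[190,230],hsv[225,220],"handle",hsv[208,255])
for n,b in(("pusher",(225,180,294,240)),("tamper",(158,180,222,240))):
    m,k=blobs(f,(0,140,0),(14,255,160),b)
    for q in k:
        e=cv2.fitEllipse(q); print(n,cv2.contourArea(q),cv2.boundingRect(q),e,ray(c,*e[0],.103).round(4))
f=s["frame"]
m,k=blobs(f,(0,0,110),(179,60,255),(185,235,305,330))
for q in k:
    e=cv2.fitEllipse(q); print("scene white",cv2.contourArea(q),e,ray(s,*e[0],.125).round(4))
big=np.hstack([cv2.resize(c["frame"][170:250,140:300],None,fx=4,fy=4,interpolation=2)[:, :],]) 
b2=cv2.resize(f[205:285,320:480],None,fx=4,fy=4,interpolation=2)
cv2.imwrite("pics/crop1.png",cv2.resize(np.vstack([big,b2]),(640,600)))
E
python3 m.py
```

```text
top corners [[0.5875, -0.0832], [0.6033, -0.224], [0.4869, -0.2347], [0.4717, -0.095]]
white 7685.0 ((423.7100830078125, 209.0576629638672), (93.24810791015625, 115.25487518310547), 84.14851379394531) [ 0.537 -0.159  0.125]
white 512.5 ((423.8202819824219, 208.74124145507812), (25.306869506835938, 25.941650390625), 72.640380859375) [ 0.5374 -0.1592  0.125 ]
collar hsv [ 13 164 107] [ 14 170  69] rack [ 18 109 148] [ 17 110 153] handle [ 13 164  98]
pusher 1184.5 (238, 192, 41, 40) ((257.83038330078125, 211.32382202148438), (38.71286392211914, 39.05853271484375), 95.87360382080078) [0.5412 0.0806 0.103 ]
tamper 1226.0 (162, 186, 42, 39) ((183.0039825439453, 204.6903533935547), (38.231266021728516, 40.96149444580078), 109.4417495727539) [0.5532 0.1901 0.103 ]
scene white 6849.0 ((243.67019653320312, 286.2119140625), (84.76588439941406, 107.05758666992188), 84.9349365234375) [ 0.5866 -0.1685  0.125 ]
scene white 126.0 ((239.90892028808594, 271.2726745605469), (9.232988357543945, 20.176347732543945), 97.95043182373047) [ 0.5466 -0.1631  0.125 ]
```

View pics/crop1.png

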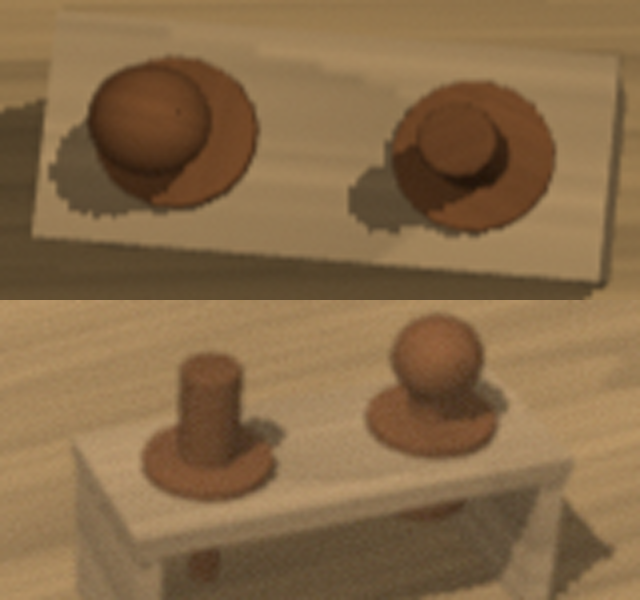

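The crop shows the pusher's collar centred at about px (258.2,211.5) and the tamper's at (183,205). Both rays land 110 mm apart, which matches the rack. The hole ray agrees with the mould corners, which measure 117 x 141 mm.

```bash
cat >> h.py <<'E'
def go(p):  # shift/turn to TCP p with tool x=+y, y=+x, z down
    s=manip.state(); T=rot(s["ee_rot"]); D=np.array([[0,1,0],[1,0,0],[0,0,-1.]])
    print("t",s["time"],"pos",s["position"].round(4),"F",s["contact_force"].round(1),"gap",round(s["finger_gap"]*88.1,1))
    print("twist",(R.from_matrix(T.T@D).as_rotvec(degrees=True)/6).round(2),"lin",(T.T@(np.array(p)-s["position"])/.04).round(3))
E
python3 -c "
from h import *
go([.541,.0803,.238])"
```

```text
t 0.1 pos [0.1856 0.6224 0.238 ] F [-0.1  0.2 -0.5] gap 87.8
twist [-1.000e-02  1.000e-02  1.223e+01] lin [-12.386 -10.45    0.016]
```

arm_command(twist=[[0,0,12.23],[0,0,12.23],[0,0,12.23],[0,0,12.23],[0,0,12.23],[0,0,12.23],[0,0,12.23],[0,0,12.23],[0,0,12.23],[0,0,12.23],[0,0,12.23],[0,0,12.23]], linear=[[-12.39,-10.45,0],[-12.39,-10.45,0],[-12.39,-10.45,0],[-12.39,-10.45,0],[-12.39,-10.45,0],[-12.39,-10.45,0],[-12.39,-10.45,0],[-12.39,-10.45,0],[-12.39,-10.45,0],[-12.39,-10.45,0],[-12.39,-10.45,0],[-12.39,-10.45,0]], claw=[80,80,80,80,80,80,80,80,80,80,80,80])

```text
time: 1.1
position: [0.4604, 0.203, 0.2387]
ee_rot: [-2.223, -2.22, 0.0]
contact_force: [0.7, 0.7, 0.1]
finger_gap: 0.907
finger_force: 0.0
```

```bash
python3 -c "
from h import *
go([.541,.0803,.238])"
```

```text
t 1.1 pos [0.4604 0.203  0.2387] F [0.7 0.7 0.1] gap 79.9
twist [-0.   -0.   -0.01] lin [-3.063  2.02   0.017]
```

arm_command(twist=[[0,0,0],[0,0,0],[0,0,0],[0,0,0],[0,0,0],[0,0,0]], linear=[[-3.06,2.02,0],[-3.06,2.02,0],[-3.06,2.02,0],[-3.06,2.02,0],[-3.06,2.02,0],[-3.06,2.02,0]], claw=[80,80,80,80,80,80])

```text
time: 1.6
position: [0.5408, 0.0812, 0.2384]
ee_rot: [-2.224, -2.218, 0.001]
contact_force: [-0.2, 1.3, 0.4]
finger_gap: 0.91
finger_force: 0.0
```

```bash
python3 -c "
from h import *
go([.541,.0803,.112])
c=camera('wrist'); print(c['eye'],c['mtx'][0,0]); 
K=c['mtx'];A=rot(c['attitude'])
for p in ([.541,.0803,.153],[.537,-.159,.125]):
    q=K@A.T@(np.array(p)-c['eye']); print(q[:2]/q[2])
cv2.imwrite('pics/w1.png',c['frame'])"
```

```text
t 1.6 pos [0.5408 0.0812 0.2384] F [-0.2  1.3  0.4] gap 80.2
twist [-0.01  0.   -0.02] lin [-0.02   0.007  3.159]
[0.5409126  0.14717982 0.38463703] 338.69349809696695
[317.70006366 241.25983799]
[313.85187915 469.11940007]
```

View pics/w1.png

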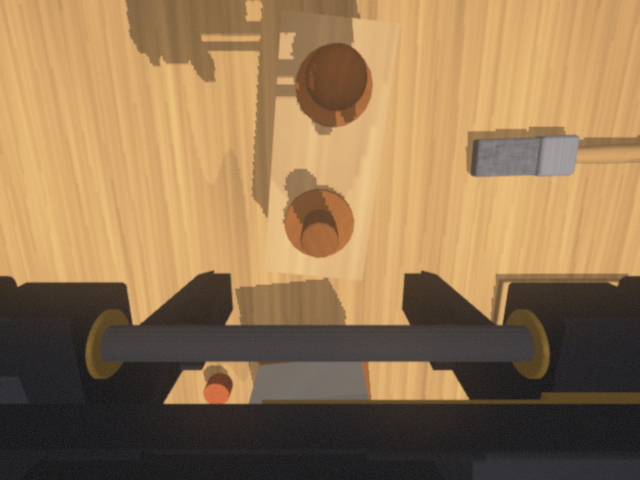

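The wrist view shows the handle top at about (319,238), within 3 px (about 2 mm) of the prediction of (318,241). The fingers straddle it clear of the tamper, so I'm descending to grip.

arm_command(twist=[[0,0,0],[0,0,0],[0,0,0],[0,0,0],[0,0,0],[0,0,0],[0,0,0],[0,0,0],[0,0,0],[0,0,0],[0,0,0],[0,0,0]], linear=[[0,0,0.8],[0,0,1.6],[0,0,2.2],[0,0,2.7],[0,0,3.0],[0,0,3.15],[0,0,3.15],[0,0,3.15],[0,0,3.15],[0,0,3.15],[0,0,3.15],[0,0,3.15]], claw=[80,80,80,80,80,80,80,20,20,20,20,20], squeeze=40)

```text
time: 2.65
position: [0.5411, 0.0825, 0.1133]
ee_rot: [2.221, 2.221, 0.002]
contact_force: [-0.6, 1.2, -0.6]
finger_gap: 0.554
finger_force: 0.0
```

arm_command(twist=[[0,0,0],[0,0,0],[0,0,0],[0,0,0],[0,0,0],[0,0,0]], linear=[[0,0,0],[0,0,0],[0,0,0],[0,0,0],[0,0,0],[0,0,0]], claw=[20,20,20,20,20,20], squeeze=40)

```text
time: 3.15
position: [0.5409, 0.0824, 0.1128]
ee_rot: [2.221, 2.222, 0.0]
contact_force: [0.7, 0.2, 0.3]
finger_gap: 0.311
finger_force: 40.0
```

arm_command(twist=[[0,0,0],[0,0,0],[0,0,0],[0,0,0],[0,0,0],[0,0,0],[0,0,0],[0,0,0]], linear=[[0,0,-0.3],[0,0,-0.8],[0,0,-1.4],[0,0,-2.0],[0,0,-2.6],[0,0,-3.0],[0,0,-3.0],[0,0,-3.0]], claw=[20,20,20,20,20,20,20,20])

```text
time: 3.82
position: [0.5409, 0.0825, 0.2333]
ee_rot: [2.221, 2.222, 0.002]
contact_force: [0.2, -0.1, -1.7]
finger_gap: 0.305
finger_force: 40.0
```

```bash
python3 -c "
from h import *
go([.537,-.159,.2335])"
```

```text
t 3.8167 pos [0.5409 0.0825 0.2333] F [ 0.2 -0.1 -1.7] gap 26.9
twist [ 0.01 -0.01  0.  ] lin [-6.037 -0.099 -0.008]
```

arm_command(twist=[[0,0,0],[0,0,0],[0,0,0],[0,0,0],[0,0,0],[0,0,0],[0,0,0],[0,0,0],[0,0,0],[0,0,0],[0,0,0]], linear=[[-0.5,0,0],[-1.2,0,0],[-2.0,0,0],[-2.8,-0.1,0],[-3.6,-0.1,0],[-4.4,-0.1,0],[-5.2,-0.1,0],[-5.7,-0.1,0],[-6.0,-0.1,0],[-6.0,-0.1,0],[-6.0,-0.1,0]], claw=[20,20,20,20,20,20,20,20,20,20,20])

```text
time: 4.73
position: [0.5364, -0.1567, 0.2318]
ee_rot: [-2.22, -2.22, 0.001]
contact_force: [0.1, 1.3, -1.6]
finger_gap: 0.305
finger_force: 40.0
```

```bash
python3 -c "
from h import *
go([.537,-.1575,.143])
c=camera('scene'); t=camera('top'); w=camera('wrist')
a=cv2.resize(c['frame'][170:340,160:340],(400,378)); b=cv2.resize(t['frame'][120:290,340:520],(400,378))
cv2.imwrite('pics/over.png',np.hstack([a,b]))
for z in (.125,.139):
  for k in (c,t):
    q=k['mtx']@rot(k['attitude']).T@(np.array([.537,-.159,z])-k['eye']); print(z,q[:2]/q[2])
"
```

```text
t 4.7333 pos [ 0.5364 -0.1567  0.2318] F [ 0.1  1.3 -1.6] gap 26.8
twist [-0.02 -0.01  0.  ] lin [-0.021  0.02   2.219]
0.125 [240.63789767 267.41349322]
0.125 [423.68759329 209.04289504]
0.139 [239.77850682 260.61982779]
0.139 [425.8074971  207.83293487]
```

View pics/over.png

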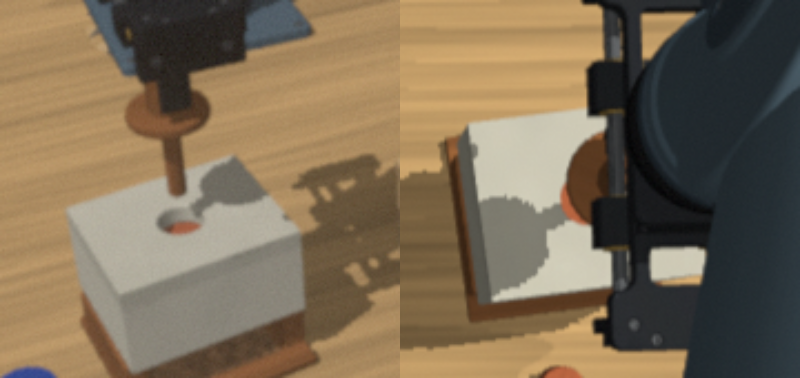

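The scene crop puts the stem tip at scene px (239.7,256.4), against (239.2,256.3) expected above the hole axis, so it is aligned and upright. I'm lowering in.

arm_command(twist=[[0,0,0],[0,0,0],[0,0,0],[0,0,0],[0,0,0],[0,0,0]], linear=[[0,0,0.2],[0,0,0.4],[0,0,0.6],[0,0,0.8],[0,0,0.9],[0,0,0.9]], claw=[20,20,20,20,20,20], squeeze=60)

```text
time: 5.38
position: [0.536, -0.1573, 0.1953]
ee_rot: [-2.22, -2.22, 0.002]
contact_force: [0.9, 0.2, -1.4]
finger_gap: 0.302
finger_force: 59.9
```

arm_command(twist=[[0,0,0],[0,0,0],[0,0,0],[0,0,0],[0,0,0],[0,0,0],[0,0,0],[0,0,0]], linear=[[0,0,0.1],[0,0,0.15],[0,0,0.2],[0,0,0.25],[0,0,0.3],[0,0,0.35],[0,0,0.4],[0,0,0.4]], claw=[20,20,20,20,20,20,20,20], squeeze=60)

```text
time: 6.05
position: [0.5366, -0.1575, 0.1803]
ee_rot: [-2.221, -2.221, 0.001]
contact_force: [-0.1, 0.2, -1.9]
finger_gap: 0.298
finger_force: 59.9
```

arm_command(twist=[[0,0,0],[0,0,0],[0,0,0],[0,0,0],[0,0,0],[0,0,0],[0,0,0],[0,0,0],[0,0,0],[0,0,0]], linear=[[0,0,0.1],[0,0,0.2],[0,0,0.3],[0,0,0.4],[0,0,0.5],[0,0,0.6],[0,0,0.7],[0,0,0.8],[0,0,0.85],[0,0,0.85]], claw=[20,20,20,20,20,20,20,20,20,20], squeeze=60)

```text
time: 6.88
position: [0.5362, -0.1574, 0.1459]
ee_rot: [-2.22, -2.221, 0.001]
contact_force: [-0.4, 0.6, -0.6]
finger_gap: 0.302
finger_force: 59.9
```

```bash
python3 -c "
from h import *
go([.537,-.1575,.143])
c=camera('scene'); t=camera('top')
a=cv2.resize(c['frame'][170:380,160:340],(400,467)); b=cv2.resize(t['frame'][120:330,340:520],(400,467))
cv2.imwrite('pics/push.png',np.hstack([a,b]))
"
```

```text
t 6.8833 pos [ 0.5362 -0.1574  0.1459] F [-0.4  0.6 -0.6] gap 26.6
twist [-0.01 -0.    0.  ] lin [-0.002  0.02   0.072]
```

View pics/push.png

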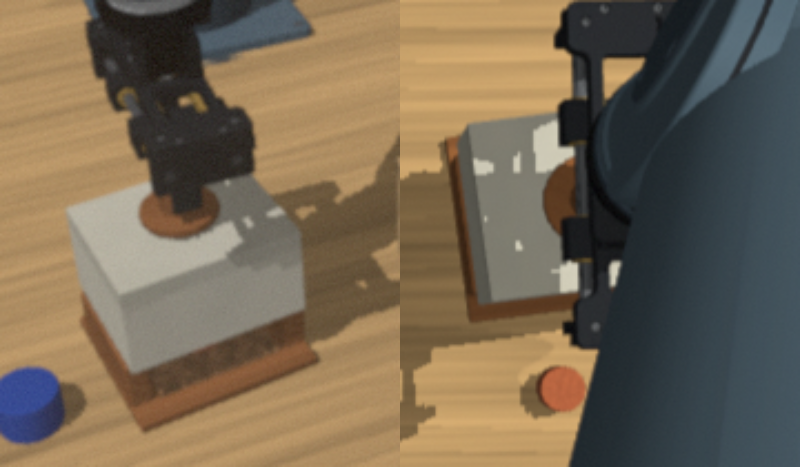

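The collar is just above the mould's back, around (178,212) in the left crop. I'm lowering until it touches.

arm_command(twist=[[0,0,0],[0,0,0],[0,0,0],[0,0,0],[0,0,0]], linear=[[0,0,0.03],[0,0,0.06],[0,0,0.08],[0,0,0.1],[0,0,0.1]], claw=[20,20,20,20,20], squeeze=60)

```text
time: 7.4
position: [0.5369, -0.1576, 0.1428]
ee_rot: [-2.221, -2.222, -0.0]
contact_force: [-0.8, 0.2, 0.7]
finger_gap: 0.306
finger_force: 59.9
```

arm_command(twist=[[0,0,0],[0,0,0],[0,0,0]], linear=[[0,0,0.03],[0,0,0.05],[0,0,0.05]], claw=[20,20,20], squeeze=60)

```text
time: 7.65
position: [0.5369, -0.1576, 0.1427]
ee_rot: [-2.221, -2.221, -0.002]
contact_force: [-7.9, 3.7, 20.9]
finger_gap: 0.303
finger_force: 60.0
```

The collar is seated with 21 N of reaction. I'll ease off, open and lift straight up.

arm_command(twist=[[0,0,0],[0,0,0],[0,0,0],[0,0,0],[0,0,0],[0,0,0],[0,0,0],[0,0,0],[0,0,0],[0,0,0]], linear=[[0,0,-0.04],[0,0,-0.04],[0,0,-0.04],[0,0,-0.04],[0,0,-0.04],[0,0,-0.04],[0,0,-0.04],[0,0,-0.04],[0,0,-0.04],[0,0,-0.04]], claw=[20,40,70,70,70,70,70,70,70,70])

```text
time: 8.48
position: [0.5368, -0.1576, 0.1423]
ee_rot: [2.221, 2.222, 0.0]
contact_force: [-1.1, -0.1, 0.4]
finger_gap: 0.798
finger_force: 0.0
```

arm_command(twist=[[0,0,0],[0,0,0],[0,0,0],[0,0,0],[0,0,0],[0,0,0],[0,0,0],[0,0,0],[0,0,0],[0,0,0]], linear=[[0,0,-0.2],[0,0,-0.6],[0,0,-1.2],[0,0,-2.0],[0,0,-2.8],[0,0,-3.4],[-1,-1,-3.4],[-2,-1,-3.4],[-3,-1,-3.4],[-3,-1,-3.4]], claw=[70,70,70,70,70,70,70,70,70,70])

```text
time: 9.32
position: [0.4943, -0.2852, 0.2801]
ee_rot: [2.227, 2.21, -0.004]
contact_force: [-0.2, -1.2, 0.2]
finger_gap: 0.794
finger_force: 0.0
```

```bash
python3 -c "
from h import *
go([.537,-.1575,.143])
c=camera('scene'); t=camera('top'); w=camera('wrist')
a=cv2.resize(c['frame'][200:380,160:340],(400,400)); b=cv2.resize(t['frame'][120:300,340:520],(400,400))
cv2.imwrite('pics/end.png',np.hstack([a,b]))
for z in (.133,.183):
  for k in (c,t):
    q=k['mtx']@rot(k['attitude']).T@(np.array([.537,-.159,z])-k['eye']); print(z,q[:2]/q[2])
"
```

```text
t 9.3167 pos [ 0.4943 -0.2852  0.2801] F [-0.2 -1.2  0.2] gap 70.0
twist [ 0.01  0.05 -0.08] lin [3.216 1.037 3.413]
0.133 [240.14859622 263.54546234]
0.133 [424.88893797 208.35721336]
0.183 [236.98003442 238.49731496]
0.183 [433.04276871 203.70331805]
```

View pics/end.png

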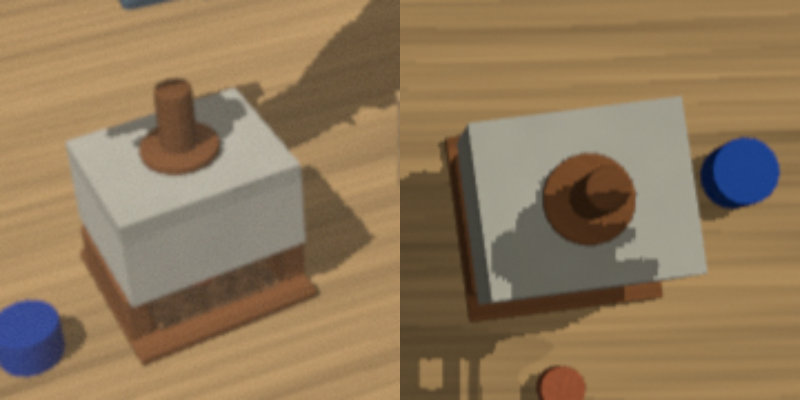

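The pusher stands upright: its handle top is at scene px (237.4,238.7), with (237.0,238.5) expected. To check the drop, I'll compare the stand's open side before and after.

```bash
python3 -c "
from h import *
import pickle
a=pickle.load(open('scene0.pkl','rb'))['frame']; c=camera('scene'); b=c['frame']
cr=lambda f:cv2.convertScaleAbs(cv2.resize(f[295:365,190:310],(400,233),interpolation=2),alpha=2)
d=cv2.convertScaleAbs(cv2.absdiff(a,b)[295:365,190:310],alpha=4)
cv2.imwrite('pics/cmp.png',np.vstack([np.hstack([cr(a),cr(b)]),np.hstack([cv2.resize(d,(400,233)),]*2)]))
for p in ([.562,-.159,.014],[.562,-.159,.03]):
    q=c['mtx']@rot(c['attitude']).T@(np.array(p)-c['eye']); print(q[:2]/q[2])
"
```

```text
[251.16753852 326.41033206]
[250.32602236 319.53322273]
```

View pics/cmp.png

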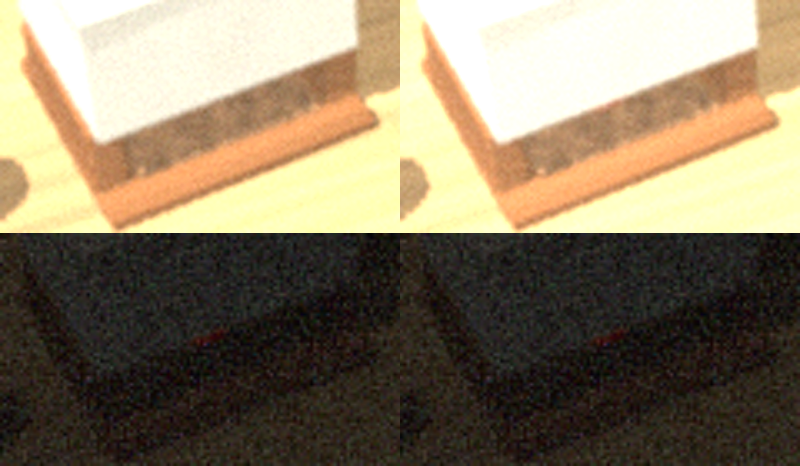

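A new red sliver has appeared at scene px (252,326), where the underside of a dropped piece on the cork should show: (251,326). The piece is down, so I'm handing in.

```bash
python3 -c "
from h import *
print(manip.close_job())"
```

```text
the job is handed in; nothing more can be done
None
```

The job is handed in, but no verdict came back: the final images show the piece dropped onto the cork, the pusher standing upright in the hole with its collar on the mould, and the arm clear; the tamper was never touched.

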